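Gauge the gap between two cell plates and hold the reading

TASK

Take the taper gauge by its grey handle out of its rack and slide its blade, point down and upright, into the gap between the two upright steel plates of the plate holder, until it drags snugly on both plates and just starts to push the spring-loaded plate back; do not force that plate far open, and leave the small parts nearby where they are. Finish while still holding the gauge still at that depth, so that the scale can be read; do not let go.

Things in the scene. Friction and masses are not known exactly. Their poses are not given: they have to be found in the camera images.
- gauge_handle (a point): Centre of the taper gauge's grey handle, an upright rounded block 30 (x) x 16 (y) x 50 high mm; axes: z from tip to handle (up in the rack), y across the blade's thickness. Loose, about 0.14 kg; alike after a half turn about z. A dark collar 36 x 24 x 5 mm under it rests on the rack's top at the start, so the handle's centre is then 115 mm above the surface.
- gauge_tip (a point): Middle of the lower end of the gauge's steel blade, 100 mm below the handle's centre, same axes. The blade is 24 mm wide (x), 70 mm long (tip to collar), a symmetric taper in thickness (y): 2 mm at the tip, 9 mm at the collar, so 1 mm thicker for each 10 mm of depth.
- rack: The gauge's aluminium rack, fixed, 100 x 70 mm: a top plate 92 x 64 mm, its top 85 mm above the work surface, on two side walls. Origin: centre of the underside. In the middle a slot 29 (x) x 14 (y) mm in which the blade hangs freely; lift the gauge straight up 80 mm or more to clear it.
- stand: Aluminium base of the plate holder, fixed, 100 x 84 x 7 mm, origin at the centre of its underside, z up. On it a light carriage slides freely along stand y (6 mm either way, 0.3 N of friction), so the gap centres itself on the blade. The carriage carries two steel plates face to face, 60 mm wide (stand x), 8 thick, square to stand y, gap open at the top.
- fixed_edge (a point): Fixed plate (the -y one, gusseted foot): middle of the upper edge of its flat inner face, 77 mm above the surface, axes as the stand's. The face goes 65 mm down from here to the base; above it a lip flares outward by 35 degrees as a lead-in (top 87 mm above the surface). The plate is set anew each time: the gap is 4 to 5.5 mm wide.
- press_edge (a point): The same point on the spring-loaded plate (the +y one, with two guide rods running to a bracket behind it, top 74 mm above the surface): middle of the upper edge of its flat inner face, 77 mm above the surface. Its distance from fixed_edge along stand y is the gap; the gap's middle is halfway between them.
- press_plate (a joint): How far the spring-loaded plate is pushed away from the fixed plate, m: 0 at rest, stop at 0.007. The spring gives 0.5 N at 0 and 2.5 N more per mm. Steel drags on steel: with the plate pushed back 1 to 2 mm, pushing the gauge down takes some 3 to 9 N. Snug means 0.3 to 3.5 mm.
- fixed_plate: The whole fixed plate, screwed to the carriage; origin at the bottom middle of its inner face, 65 mm below fixed_edge.
- gauge: The whole taper gauge as a body, origin at the tip (same as gauge_tip).
- plunger: Steel die plunger, bystander, loose, 24 mm across and 67 mm tall, between rack and holder; origin under its centre.
- mortar: Agate mortar bowl, bystander, loose, 66 mm across, 30 mm high; origin under its centre.
- die: Steel pellet die body, bystander, loose, 52 mm across, 52 mm high; origin under its centre.
Mind the look-alikes: they are no part of the job. There is more than one size of the gauge; the job needs the larger.

How it is judged:
By the outcome, as a careful person would: the job done as asked, in the order asked, and still so for the second after the job is handed in, while the arm keeps its last pose, push and grip.
It also fails if it takes over 42 s, if anything falls off the work surface, if the arm or the gripper's body presses on something with over 40 N, if the wrist force passes 120 N, or if a joint passes its speed limit or range.

ROBOT

A 7-joint arm with a two-finger parallel gripper is mounted at the origin on a cart in front of the work surface, level with it; the furniture and walls round the work are solid. World frame = base frame: x ahead of the robot, y to its left, z up, the work surface at z = 0. Lengths are in m, angles in rad, forces in N, time in s.
With the tool pointing down it reaches from about 0.425 to 0.8 m from the base axis. Payload 8.3 kg.
Tool frame: the origin (TCP) lies midway between the tips of the shut fingers; the grasp point (between the pads) lies 19 mm behind it; z points along the fingers, y is the direction in which the jaws open and shut (so a half turn about z gives the same grasp; the last joint's range is limited). The gripper opens to 85 mm and grips with 20 to 120 N. Pads are 22 mm wide; open, the fingers measure 114 mm over their backs; the gripper's body (76 mm by 85 mm) begins 54 mm behind the grasp point. The pads swing forward as they close: fully open they stand 13 mm farther back than shut.
Start: joints at [1.062, 0.383, 0.016, 1.37, -0.006, 1.388, -0.046], TCP at [0.27, -0.564, 0.231] pointing down, gripper open.
Joint ranges: [-2.95, 2.95], [-0.25, 2.06], [-1.52, 1.56], [0.18, 2.33], [-1.44, 4.58], [0.02, 2.06], [-3.01, 3.01]. Speed limits (rad/s): [2.39, 2.39, 3.01, 3.01, 3.14, 3.14, 3.14].

INTERFACE

Orientations are given as [roll, pitch, yaw] about the fixed x, y, z axes, in that order (R = Rz(yaw) Ry(pitch) Rx(roll)).
In Python, from cell import state, grab_frame, hand_in gives the robot as it stands. The module is installed in compiled form; this text tells all that it offers.
- The arm moves only by the tool play_rows, never from a script. Its argument "series" is a list that holds one entry, the list of rows, each a list of 4 numbers: the shift along the tool's x, y, z in m, then the turn about the tool's z in units of 6 degrees (1.0 is 6 degrees). A call has 1 to 5 rows; each row shifts and turns the commanded pose from where the row before left it, along the tool's axes as they then stand; what a row does not reach is not made up. A row lasts 1/10 s, in which the tool goes at most 50 mm and 8.59 degrees, less where a joint would pass 70% of its speed; a pose out of reach is approached as far as the arm can. A call is refused whole if a number of a shift passes 0.05 or a number of a turn 1, either way. A call with a gripper value outside its range is refused whole. "fingers" is the opening, from 0 (shut) to 1 (fully open), set as the call begins (left out, the last holds). The fingers move at their own pace and stop on an object; "newtons" is the grip in N (left out, the last holds). Time passes only in rows, so rows that do not move let the fingers close. It gives the time, the measured TCP pose, the force and the opening at its end, in the units of the state.
- state(): the state, without advancing time (a new reading comes with each control period).
- grab_frame(name): name is "scene" or "top" or "wrist"; returns a dict with "color" (400x640x3 uint8, blue, green, red), "fx", "fy", "cx", "cy" (pixels), "k1" (the pictures are not rectified: a ray, as slopes to the right and down, at radius r is drawn at 1 + k1 r^2 times it, then the intrinsics apply), "R" (3x3) and "t" (3): a world point X has camera coordinates R X + t. Camera axes: x right, y down, z forward; pixel columns grow to the right and rows downward; lengths in m; the calibration is good to about 2 mm. A picture is of the moment at which its call begins. There is no depth.
- hand_in(): hands the job in, once; it reports no verdict.
The state is a dict: "time": time; "qpos": joint angles; "joint_velocities": joint speeds; "joint_torque": joint torques, N m; "ee_pos": TCP position; "eef_rot": TCP orientation; "contact_force": force on the tool from outside, world axes, zero at the start; "ft_torque": the same for the moment, N m; "gripper_width": opening from 0.0 (shut) to 1.0 (fully open).
Only numpy, scipy, OpenCV 4.12 (cv2) and the standard library are available. Lean on these libraries where they do the work, as an engineer would, in place of code of your own. Each camera call takes 0.05 s, during which the arm holds its last target.

## Working session

There is one attempt and no reset: what is moved stays moved. The work goes in short steps, Python scripts to look and compute and a tool call to move; the robot and the scene stay as the last step left them, time stands still between calls to the robot, and variables do not carry over. Pictures are saved under pics/ and viewed, and the job is handed in when it is done.

Besides the shell and the picture viewer there is one more tool, called after "Request:" as name([rows], argument=value, ...), one row to a line, values as JSON. play_rows: Moves the arm, as the interface text tells. Its arguments: {"type":"object","properties":{"series":{"type":"array"},"fingers":{"type":"number"},"newtons":{"type":"number"}},"required":["series"]}

```bash
mkdir -p pics
python3 - <<'E'
from cell import state, grab_frame
import cv2,json
s=state();print({k:(v if not hasattr(v,'round') else v) for k,v in s.items()})
for n in ("scene","top","wrist"):
    f=grab_frame(n);cv2.imwrite(f"pics/{n}0.png",f["color"])
    print(n,f["fx"],f["fy"],f["cx"],f["cy"],f["k1"],f["R"],f["t"])
E
```

```text
{'time': 0.0, 'qpos': array([ 1.06207999,  0.38424007,  0.01636932,  1.37119966, -0.00631414,
        1.38821957, -0.04651411]), 'joint_velocities': array([ 1.02935269e-03,  3.13841810e-04, -7.38840202e-05,  3.41011383e-04,
        2.64278892e-04, -4.20958667e-04,  6.75401457e-04]), 'joint_torque': array([-1.88090016e-03, -6.27607870e+01,  8.43297243e-01, -3.71823514e+01,
        1.65010302e-02,  1.42440447e-02, -4.41013924e-06]), 'ee_pos': array([ 0.26930596, -0.56341536,  0.23025705]), 'eef_rot': array([-3.13957496e+00,  2.28575455e-05,  4.45867452e-01]), 'contact_force': array([ 0.10023837,  0.03446185, -0.14128252]), 'ft_torque': array([ 0.09851556, -0.01518038,  0.04503655]), 'gripper_width': 0.9988113017523376}
scene 504.98483473506616 504.98483473506616 323.3787860182405 199.70819354253678 -0.06782209656946656 [[ 0.99411002 -0.10776692  0.01147013]
 [-0.07410657 -0.7531749  -0.65363277]
 [ 0.07907901  0.64893287 -0.75672495]] [-0.57372723  0.28507975  0.70994388]
top 481.2705670132955 481.2705670132955 329.10051972179735 204.0790082234675 -0.07555694723565115 [[-0.00899448 -0.99976722  0.01961136]
 [-0.98678181  0.00570078 -0.16195416]
 [ 0.16180466 -0.02080883 -0.98660339]] [0.23791649 0.60741743 0.83679538]
wrist 351.4679889524392 351.4679889524392 318.70740094678234 202.53034781027316 -0.07955399180181645 [[ 0.43168163 -0.90202407 -0.00188555]
 [-0.85909065 -0.41177042  0.30398747]
 [-0.27498043 -0.12960594 -0.95267416]] [-0.62347057 -0.04034454  0.37993995]
```

View pics/scene0.png

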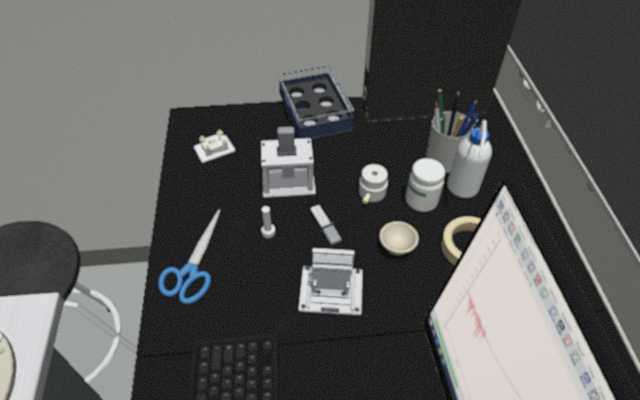

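View pics/top0.png

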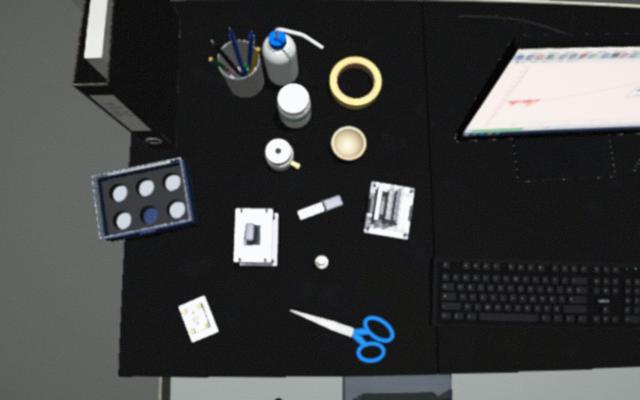

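View pics/wrist0.png

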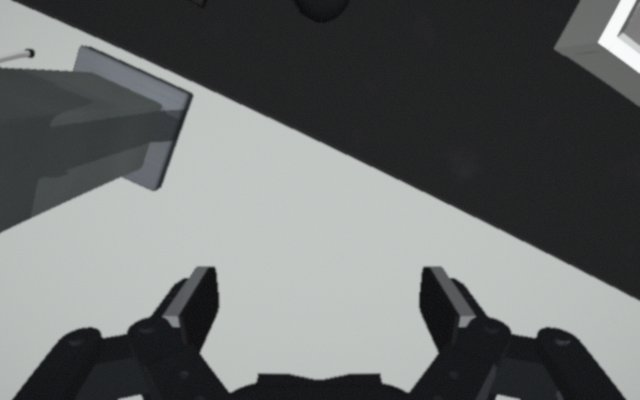

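The scene view shows the rack with an upright grey handle at (287,138), and the plate holder at (332,285). The plunger is at (267,222), the mortar at (398,238), the die at (373,183), and a second gauge lies flat at (325,224). In the top view the rack handle is at (252,234), the holder at (389,209), the lying gauge at (320,207) and the plunger at (321,262).

Possible mix-ups for the gauge: the one in the rack (top 252,234) and the one lying flat (top 320,207). I'll check both in crops.

```bash
cat > h.py <<'E'
import numpy as np,cv2
from cell import state, grab_frame
def ray(f,u,v):
    K=np.array([[f["fx"],0,f["cx"]],[0,f["fy"],f["cy"]],[0,0,1]])
    d=np.array([f["k1"],0,0,0,0.])
    # model: xd = x(1+k1 r^2) == cv2 k1
    p=cv2.undistortPoints(np.array([[[u,v]]],float),K,d)[0,0]
    R=np.array(f["R"]);t=np.array(f["t"])
    return -R.T@t, R.T@np.array([p[0],p[1],1.])
def onz(f,u,v,z):
    o,d=ray(f,u,v);return o+d*(z-o[2])/d[2]
def proj(f,X):
    K=np.array([[f["fx"],0,f["cx"]],[0,f["fy"],f["cy"]],[0,0,1]])
    r=cv2.Rodrigues(np.array(f["R"]))[0]
    return cv2.projectPoints(np.array(X,float).reshape(-1,1,3),r,np.array(f["t"]),K,np.array([f["k1"],0,0,0,0.]))[0].reshape(-1,2)
def tri(rs):
    A=np.zeros((3,3));b=np.zeros(3)
    for o,d in rs:
        d=d/np.linalg.norm(d);P=np.eye(3)-np.outer(d,d);A+=P;b+=P@o
    x=np.linalg.solve(A,b)
    return x,[np.linalg.norm(np.cross(x-o,d/np.linalg.norm(d))) for o,d in rs]
E
python3 - <<'E'
import cv2,numpy as np
a=cv2.imread('pics/top0.png');b=cv2.imread('pics/scene0.png')
A=cv2.resize(a[165:275,220:420],None,fx=4,fy=4,interpolation=2)
B=cv2.resize(b[115:325,240:440],None,fx=2.8,fy=2.8,interpolation=2)
cv2.imwrite('pics/c1.png',A);cv2.imwrite('pics/c2.png',B)
E
python3 - <<'E'
from h import *
T=grab_frame("top");S=grab_frame("scene")
print("handle top-view z.14",onz(T,249,232,.14),"scene",onz(S,286,130,.14))
print("holder",onz(T,389,209,.0),onz(S,332,293,0))
print("lying",onz(T,298,214,0.01),onz(T,342,201,.01))
print("plunger",onz(T,321,262,.067), 'tri handle',tri([ray(T,249,232),ray(S,286,130)]))
E
```

```text
handle top-view z.14 [0.54873334 0.36591231 0.14      ] scene [0.54914805 0.36535931 0.14      ]
holder [0.60655159 0.11628839 0.        ] [0.6038641  0.11452799 0.        ]
lying [0.59642979 0.29211774 0.01      ] [0.62109851 0.20783124 0.01      ]
plunger [0.50259898 0.24903726 0.067     ] tri handle (array([0.5489813 , 0.36602034, 0.13938601]), [np.float64(0.00018249692015956154), np.float64(0.0001824969201594158)])
```

View pics/c1.png

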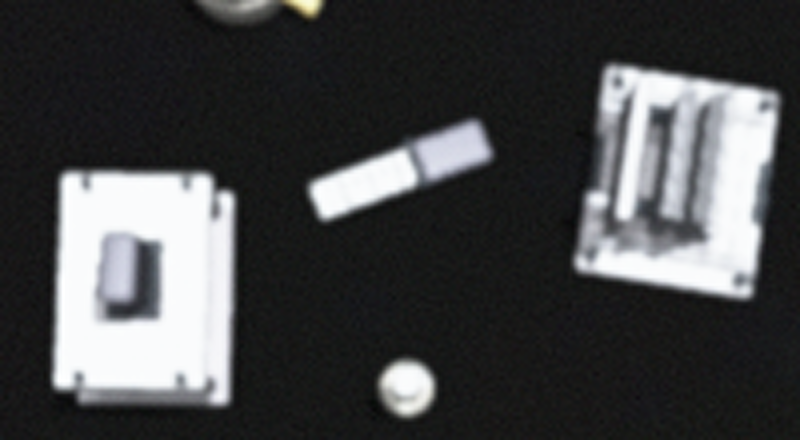

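View pics/c2.png

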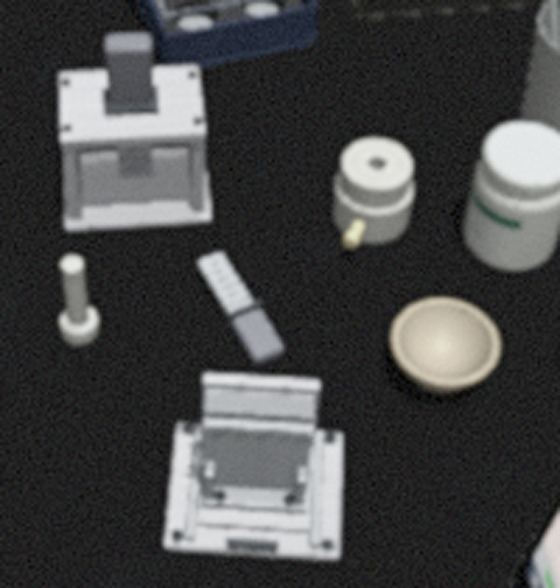

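The crops settle it. The rack gauge's handle top triangulates to z=0.139 (expected 0.140), and it is the larger one. The flat gauge is only about 88 mm long, so it's the decoy. Next I'll move over the holder and look with the wrist camera.

```bash
cat >> h.py <<'E'
from scipy.spatial.transform import Rotation as Ro
def plan(tgt,yaw=None,vmax=0.045,start=None):
    s=state();p=np.array(s["ee_pos"] if start is None else start[0]);y=s["eef_rot"][2] if start is None else start[1]
    tgt=np.array(tgt);yaw=y if yaw is None else yaw
    dy=(yaw-y+np.pi)%(2*np.pi)-np.pi
    n=int(max(np.ceil(np.abs(tgt-p).max()/vmax),np.ceil(abs(dy)/np.radians(5.9)),1))
    out=[]
    d=(tgt-p)/n
    for i in range(n):
        c,si=np.cos(y),np.sin(y)
        out.append([round(float(v),4) for v in (c*d[0]+si*d[1], si*d[0]-c*d[1], -d[2], -np.degrees(dy/n)/6)])
        y+=dy/n
    for k in range(0,n,5):print(out[k:k+5])
    return tgt,y
E
python3 - <<'E'
from h import *
a=plan([0.45,-0.2,0.27],0.22)
plan([0.50,0.11,0.20],0.0,start=a)
T=grab_frame("top")
print(onz(T,465,135,0),onz(T,465,135,0.05),onz(T,520,40,0.3))
E
```

```text
[[0.0355, -0.0278, -0.0044, 0.2397], [0.0348, -0.0287, -0.0044, 0.2397], [0.0341, -0.0296, -0.0044, 0.2397], [0.0333, -0.0304, -0.0044, 0.2397], [0.0326, -0.0312, -0.0044, 0.2397]]
[[0.0318, -0.032, -0.0044, 0.2397], [0.031, -0.0328, -0.0044, 0.2397], [0.0301, -0.0336, -0.0044, 0.2397], [0.0293, -0.0343, -0.0044, 0.2397]]
[[0.0166, -0.0417, 0.01, 0.3001], [0.0153, -0.0422, 0.01, 0.3001], [0.014, -0.0426, 0.01, 0.3001], [0.0126, -0.043, 0.01, 0.3001], [0.0113, -0.0434, 0.01, 0.3001]]
[[0.0099, -0.0437, 0.01, 0.3001], [0.0085, -0.044, 0.01, 0.3001]]
[ 0.75603347 -0.0420784   0.        ] [ 0.74026579 -0.02609387  0.05      ] [ 0.80323981 -0.03567672  0.3       ]
```

Request:
play_rows([
  [[0.035,-0.028,-0.0045,0.24],[0.035,-0.029,-0.0045,0.24],[0.034,-0.03,-0.0045,0.24],[0.033,-0.03,-0.0045,0.24],[0.033,-0.031,-0.0045,0.24]],
], fingers=1)

```text
time: 0.8
ee_pos: [0.3698, -0.3601, 0.2541]
eef_rot: [3.141, -0.0, 0.319]
contact_force: [1.1, -0.1, 0.4]
gripper_width: 1.0
```

Request:
play_rows([
  [[0.032,-0.032,-0.0045,0.24],[0.031,-0.033,-0.0045,0.24],[0.03,-0.034,-0.0045,0.24],[0.029,-0.034,-0.0045,0.24],[0,0,0,0]],
])

```text
time: 1.3
ee_pos: [0.4527, -0.1929, 0.2729]
eef_rot: [-3.141, -0.003, 0.23]
contact_force: [0.1, -0.2, 0.3]
gripper_width: 1.004
```

Request:
play_rows([
  [[0.017,-0.042,0.01,0.3],[0.015,-0.042,0.01,0.3],[0.014,-0.043,0.01,0.3],[0.013,-0.043,0.01,0.3],[0.011,-0.043,0.01,0.3]],
])

```text
time: 1.8
ee_pos: [0.4854, 0.0229, 0.2216]
eef_rot: [3.141, -0.001, 0.061]
contact_force: [-0.3, -0.6, -0.2]
gripper_width: 1.002
```

Request:
play_rows([
  [[0.01,-0.044,0.01,0.3],[0.0085,-0.044,0.01,0.3],[0,0,0,0],[0,0,0,0]],
])

```text
time: 2.2
ee_pos: [0.4995, 0.1112, 0.2014]
eef_rot: [-3.142, 0.001, 0.003]
contact_force: [0.3, -1.6, 0.0]
gripper_width: 0.999
```

Run:
```python
from h import *
import pickle
s=state();print(s["time"],s["ee_pos"],s["eef_rot"],s["qpos"].round(2))
f=grab_frame("wrist");pickle.dump(f,open("w1.pkl","wb"));cv2.imwrite("pics/w1.png",f["color"])
```

```text
2.2 [0.49947526 0.11121001 0.2014088 ] [-3.14154542e+00  8.87176246e-04  2.58267282e-03] [ 0.18  0.2  -0.52  1.7   0.1   1.27 -1.93]
```

View pics/w1.png

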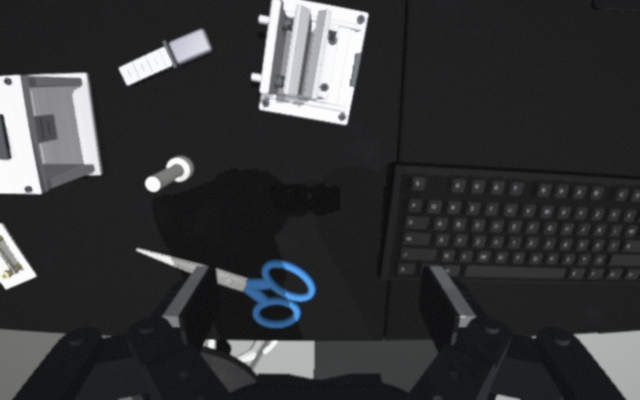

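The holder is at (312,60). Its guide rods stick out to the left, which is world +y, so the spring plate is the +y one. The rack is at (45,130) and the plunger at (170,175). I'll move closer and take two views.

Request:
play_rows([
  [[0.03,0.01,0,0],[0.03,0.01,0,0],[0.02,0.01,0,0],[0,0,0,0],[0,0,0,0]],
])

```text
time: 2.75
ee_pos: [0.5798, 0.0785, 0.2017]
eef_rot: [3.141, 0.0, -0.003]
contact_force: [-0.6, -0.1, -0.5]
gripper_width: 0.998
```

Run:
```python
from h import *
import pickle
s=state();print(s["time"],s["ee_pos"],s["eef_rot"])
f=grab_frame("wrist");pickle.dump(f,open("w2.pkl","wb"));cv2.imwrite("pics/w2.png",f["color"])
```

```text
2.75 [0.57978935 0.07849684 0.20167179] [ 3.14136707e+00  4.90220934e-04 -3.29341685e-03]
```

Request:
play_rows([
  [[0,-0.03,0,0],[0,-0.03,0,0],[0,0,0,0],[0,0,0,0]],
])

```text
time: 3.2
ee_pos: [0.5789, 0.1414, 0.2023]
eef_rot: [3.142, -0.0, 0.002]
contact_force: [0.5, -1.0, 0.1]
gripper_width: 0.997
```

Run:
```python
from h import *
import pickle
s=state();print(s["time"],s["ee_pos"],s["eef_rot"])
f=grab_frame("wrist");pickle.dump(f,open("w3.pkl","wb"));cv2.imwrite("pics/w3.png",f["color"])
```

```text
3.2 [0.5789114  0.14138218 0.2022709 ] [ 3.14150511e+00 -3.87184934e-04  2.31450982e-03]
```

View pics/w2.png

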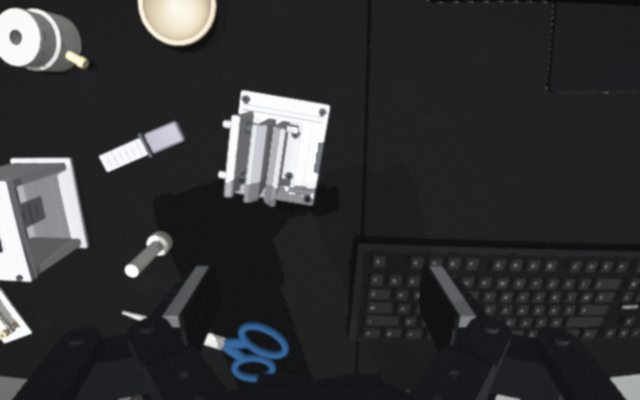

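View pics/w3.png

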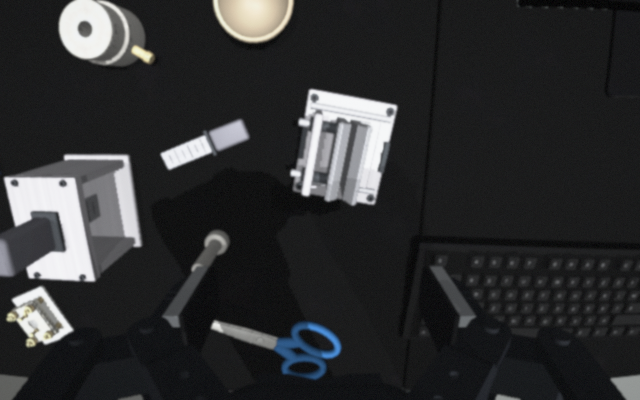

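Run:
```python
import cv2,numpy as np
a=cv2.imread('pics/w2.png')[80:220,205:345];b=cv2.imread('pics/w3.png')[80:220,275:415]
cv2.imwrite('pics/c3.png',np.hstack([cv2.resize(x,(400*1,400),interpolation=cv2.INTER_CUBIC) for x in(a,b)]))
```

```text
(no output)
```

View pics/c3.png

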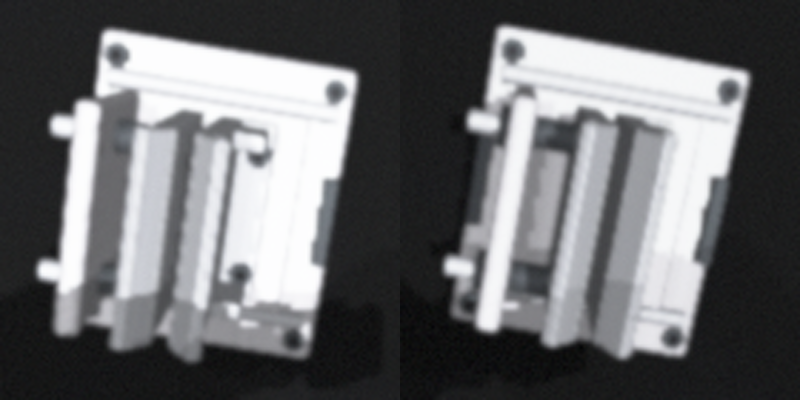

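Run:
```python
import cv2,numpy as np
from h import *
import pickle
f2=pickle.load(open('w2.pkl','rb'));f3=pickle.load(open('w3.pkl','rb'))
P2=[(241.1,90.5),(330,105.2),(312.8,204.6)];P3=[(310,89.8),(396.8,105.2),(374.8,204.3)]
for f,P in((f2,P2),(f3,P3)):
    Q=[onz(f,*p,0.007) for p in P];print(np.round(Q,4).tolist(),np.linalg.norm(Q[0]-Q[1]),np.linalg.norm(Q[1]-Q[2]),
     'ctr',(Q[0]+Q[2])/2,'yaw from long',np.degrees(np.arctan2(*(Q[1]-Q[2])[[1,0]])),'short',np.degrees(np.arctan2(*(Q[0]-Q[1])[[1,0]])))
for a,b in zip(P2,P3): print(tri([ray(f2,*a),ray(f3,*b)]))
a=f2["color"][110:212,225:310];b=f3["color"][110:212,300:385]
cv2.imwrite('pics/c4.png',np.hstack([cv2.resize(x,None,fx=4.7,fy=5.8,interpolation=cv2.INTER_CUBIC) for x in(a,b)]))
for r in (130,150,170,190): print(r,'w3',f3["color"][r,325:380].mean(1).astype(int).tolist())
```

```text
[[0.6581, 0.1503, 0.007], [0.6443, 0.0681, 0.007], [0.547, 0.0848, 0.007]] 0.08338645030667453 0.09870157952576467 ctr [0.60256274 0.11758505 0.007     ] yaw from long -9.767594941574444 short 80.43646484498356
[[0.6574, 0.15, 0.007], [0.6441, 0.0688, 0.007], [0.5466, 0.0848, 0.007]] 0.08227833495960858 0.0988809556174665 ctr [0.60200823 0.11742015 0.007     ] yaw from long -9.32679152100929 short 80.69495142695305
(array([0.65777943, 0.14996782, 0.00868087]), [np.float64(0.00033987369240680776), np.float64(0.00033987369240682066)])
(array([0.64406745, 0.06797595, 0.00314882]), [np.float64(5.8821590517480094e-05), np.float64(5.8821590517501446e-05)])
(array([0.54677513, 0.08484299, 0.00696999]), [np.float64(0.0002048681888812823), np.float64(0.0002048681888813705)])
130 w3 [75, 67, 59, 57, 54, 56, 57, 56, 57, 59, 67, 85, 126, 173, 198, 210, 215, 201, 185, 179, 180, 179, 178, 177, 163, 123, 85, 74, 73, 73, 79, 107, 144, 157, 158, 158, 159, 159, 157, 157, 159, 168, 193, 215, 217, 214, 216, 230, 242, 246, 247, 247, 246, 244, 244]
150 w3 [170, 172, 175, 173, 161, 132, 99, 85, 119, 167, 195, 207, 212, 205, 188, 181, 181, 178, 178, 178, 163, 126, 87, 72, 71, 73, 84, 113, 145, 158, 158, 159, 158, 156, 158, 156, 161, 178, 207, 217, 218, 218, 227, 240, 246, 247, 247, 246, 242, 237, 241, 246, 247, 247, 246]
170 w3 [126, 114, 90, 83, 113, 161, 191, 206, 212, 210, 195, 184, 182, 179, 178, 178, 164, 127, 88, 72, 70, 72, 86, 117, 146, 157, 157, 157, 159, 156, 155, 158, 162, 185, 213, 221, 218, 219, 225, 231, 232, 231, 231, 231, 229, 228, 230, 231, 233, 237, 240, 231, 183, 116, 89]
190 w3 [135, 147, 164, 177, 183, 184, 177, 170, 166, 165, 163, 165, 162, 144, 125, 107, 86, 71, 81, 103, 123, 132, 134, 135, 136, 136, 136, 137, 144, 163, 183, 189, 185, 188, 205, 219, 222, 224, 226, 228, 229, 225, 222, 221, 219, 216, 214, 208, 204, 208, 219, 204, 150, 87, 40]
```

View pics/c4.png

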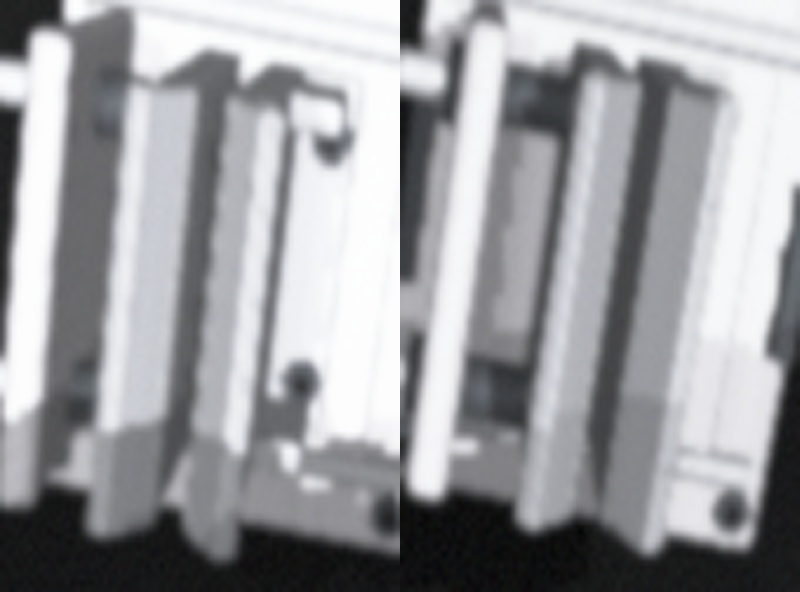

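Run:
```python
from h import *
import pickle
f2=pickle.load(open('w2.pkl','rb'));f3=pickle.load(open('w3.pkl','rb'))
for r in (130,150,170): print(r,'w2',list(enumerate(f2["color"][r,250:285].mean(1).astype(int).tolist(),250)))
```

```text
130 w2 [(250, 123), (251, 167), (252, 211), (253, 228), (254, 237), (255, 235), (256, 219), (257, 206), (258, 203), (259, 205), (260, 204), (261, 204), (262, 204), (263, 203), (264, 202), (265, 193), (266, 162), (267, 122), (268, 102), (269, 98), (270, 96), (271, 94), (272, 115), (273, 152), (274, 177), (275, 183), (276, 183), (277, 179), (278, 180), (279, 186), (280, 206), (281, 222), (282, 226), (283, 221), (284, 203)]
150 w2 [(250, 220), (251, 232), (252, 237), (253, 232), (254, 216), (255, 204), (256, 205), (257, 206), (258, 205), (259, 204), (260, 204), (261, 206), (262, 201), (263, 176), (264, 135), (265, 108), (266, 99), (267, 95), (268, 94), (269, 114), (270, 151), (271, 176), (272, 181), (273, 181), (274, 181), (275, 181), (276, 183), (277, 204), (278, 228), (279, 235), (280, 236), (281, 225), (282, 184), (283, 130), (284, 118)]
170 w2 [(250, 232), (251, 224), (252, 213), (253, 206), (254, 207), (255, 207), (256, 206), (257, 204), (258, 204), (259, 202), (260, 191), (261, 157), (262, 117), (263, 100), (264, 97), (265, 96), (266, 98), (267, 120), (268, 154), (269, 174), (270, 180), (271, 181), (272, 180), (273, 183), (274, 204), (275, 229), (276, 239), (277, 237), (278, 226), (279, 187), (280, 136), (281, 117), (282, 156), (283, 213), (284, 235)]
```

Run:
```python
from h import *
import pickle
f2=pickle.load(open('w2.pkl','rb'));f3=pickle.load(open('w3.pkl','rb'))
E={'press':([(266.3,130),(263.65,150),(261.2,170)],[(350.0,130),(346.1,150),(342.2,170)]),
'fixed':([(272.65,130),(269.7,150),(267.6,170)],[(356.2,130),(352.1,150),(348,170)])}
for k,(a,b) in E.items():
    def pl(f,P):
        o,d0=ray(f,*P[0]);_,d1=ray(f,*P[-1]);n=np.cross(d0,d1);n/=np.linalg.norm(n);return n,n@o
    n2,c2=pl(f2,a);n3,c3=pl(f3,b)
    d=np.cross(n2,n3);d/=np.linalg.norm(d);d*=np.sign(d[0])
    p=np.linalg.solve([n2,n3,[1,0,0]],[c2,c3,0.602])
    print(k,'at x=.602',p,'dir',d,'yaw',np.degrees(np.arctan2(d[1],d[0])))
    for f,P in((f2,a),(f3,b)):
        Q=np.array([onz(f,*p,.077) for p in P]);print('  on z=.077',Q.round(4)[:,:2].tolist(),'yaw',np.degrees(np.arctan2(*(Q[0]-Q[-1])[[1,0]])), 'y at .602',np.interp(.602,Q[::-1,0],Q[::-1,1]))
# rack gauge in w3 / w1
```

```text
press at x=.602 [0.602      0.12278395 0.07743166] dir [ 0.98539732 -0.16905172 -0.02033816] yaw -9.73472188598692
  on z=.077 [[0.629, 0.1181], [0.6138, 0.1208], [0.5982, 0.1235]] yaw -9.882853831833362 y at .602 0.12285513265439774
  on z=.077 [[0.628, 0.1183], [0.6129, 0.1209], [0.5972, 0.1235]] yaw -9.612498819632254 y at .602 0.12273914198661649
fixed at x=.602 [0.602      0.11802341 0.07559456] dir [ 0.98529059 -0.16846693  0.0286593 ] yaw -9.702718953664558
  on z=.077 [[0.6289, 0.1133], [0.6138, 0.1162], [0.5982, 0.1185]] yaw -9.521693510128163 y at .602 0.11794295018905915
  on z=.077 [[0.6281, 0.1136], [0.6129, 0.1163], [0.5972, 0.119]] yaw -9.903952432117116 y at .602 0.11819963544143759
```

Gap edges from two views: press edge (0.602, 0.1228, 0.077) and fixed edge (0.602, 0.1180, 0.076). The height matches the 77 mm given, the gap is about 4.7 mm (expected 4 to 5.5), and the yaw is −9.7°, which agrees with the base corners (0.0835×0.0988 m, expected 84×100 mm). Next is the rack.

Request:
play_rows([
  [[-0.016,-0.04,-0.006,0],[-0.016,-0.04,-0.006,0],[-0.016,-0.04,-0.006,0],[-0.016,-0.04,-0.006,0],[-0.016,-0.04,-0.006,0]],
])

```text
time: 3.75
ee_pos: [0.4997, 0.3401, 0.2324]
eef_rot: [3.141, -0.001, -0.003]
contact_force: [1.1, 0.2, 0.1]
gripper_width: 1.0
```

Request:
play_rows([
  [[0,0,0,0],[0,0,0,0]],
])

```text
time: 3.95
ee_pos: [0.4995, 0.3405, 0.2322]
eef_rot: [3.141, -0.001, 0.001]
contact_force: [0.8, -0.9, 0.0]
gripper_width: 0.997
```

Run:
```python
from h import *
import pickle
s=state();print(s["time"],s["ee_pos"],s["eef_rot"])
f=grab_frame("wrist");pickle.dump(f,open("w4.pkl","wb"));cv2.imwrite("pics/w4.png",f["color"])
```

```text
3.95 [0.49951096 0.34049982 0.23215147] [ 3.14137638e+00 -6.99681760e-04  1.16439033e-03]
```

Request:
play_rows([
  [[0,-0.03,0,0],[0,-0.03,0,0],[0,0,0,0],[0,0,0,0]],
])

```text
time: 4.4
ee_pos: [0.5008, 0.3989, 0.2313]
eef_rot: [3.14, 0.0, -0.002]
contact_force: [0.9, -0.1, -0.1]
gripper_width: 1.001
```

Run:
```python
from h import *
import pickle
s=state();print(s["time"],s["ee_pos"],s["eef_rot"])
f=grab_frame("wrist");pickle.dump(f,open("w5.pkl","wb"));cv2.imwrite("pics/w5.png",f["color"])
```

```text
4.4 [0.5008351  0.39885216 0.23125319] [ 3.14040971e+00  2.63982706e-04 -2.08444657e-03]
```

View pics/w4.png

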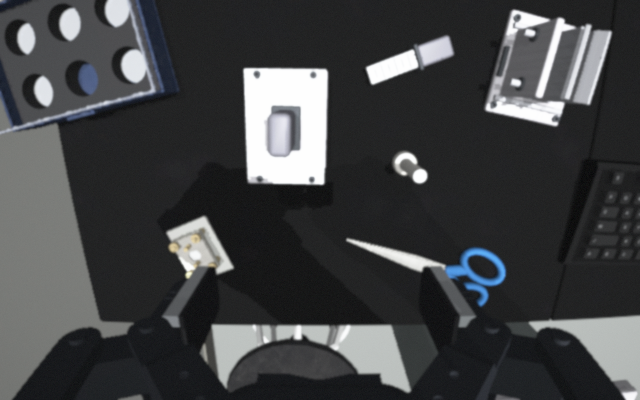

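View pics/w5.png

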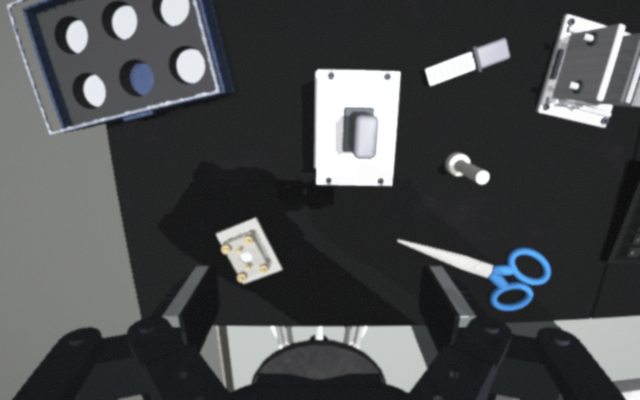

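Run:
```python
from h import *
import pickle
M=[]
for n,(u0,u1),(hu,hv) in(('w4',(235,345),(280,130)),('w5',(300,415),(366,132))):
    f=pickle.load(open(n+'.pkl','rb'));g=cv2.cvtColor(f["color"],cv2.COLOR_BGR2GRAY)
    m=np.zeros_like(g);m[60:195,u0:u1]=(g[60:195,u0:u1]>150)*255
    c=max(cv2.findContours(m,0,2)[0],key=cv2.contourArea)
    r=cv2.minAreaRect(cv2.convexHull(c));B=cv2.boxPoints(r)
    Q=np.array([onz(f,*p,.085) for p in B]);e=[Q[1]-Q[0],Q[2]-Q[1]]
    e=sorted(e,key=np.linalg.norm)
    y=np.degrees(np.arctan2(e[1][1],e[1][0]))
    print(n,'plate ctr',Q.mean(0),[np.linalg.norm(x) for x in e],'yaw',(y+90)%180-90, 'short',np.degrees(np.arctan2(e[0][1],e[0][0])))
    pickle.dump(B.mean(0),open(n+'c.pkl','wb'));M.append((f,r[0]))
    print(g[132,hu-25:hu+25].tolist());
    cv2.imwrite('pics/c_'+n+'.png',cv2.resize(f["color"][95:170,hu-35:hu+35],None,fx=5.5,fy=5.5,interpolation=2))
print('plate tri',tri([ray(f,*p) for f,p in M]))
a=cv2.imread('pics/c_w4.png');b=cv2.imread('pics/c_w5.png');cv2.imwrite('pics/c5.png',np.hstack([a,b]))
```

```text
w4 plate ctr [0.54764662 0.36853647 0.085     ] [np.float64(0.06570345590758067), np.float64(0.09353896202840023)] yaw 0.4586618703919214 short -90.23800979076395
[254, 254, 254, 254, 254, 254, 254, 254, 253, 248, 227, 202, 174, 152, 156, 170, 184, 196, 205, 210, 216, 217, 220, 224, 225, 226, 228, 228, 227, 225, 214, 201, 191, 176, 153, 122, 92, 79, 73, 78, 93, 107, 112, 113, 117, 169, 235, 251, 254, 254]
w5 plate ctr [0.54813675 0.36725319 0.085     ] [np.float64(0.06638636791582862), np.float64(0.09397583397863997)] yaw 3.4934064169906662 short -89.70534144186627
[209, 183, 131, 92, 83, 86, 83, 77, 67, 65, 61, 62, 70, 91, 122, 152, 172, 189, 208, 220, 225, 227, 229, 229, 230, 230, 232, 232, 234, 233, 232, 228, 221, 209, 195, 188, 222, 251, 254, 255, 255, 255, 255, 255, 255, 255, 255, 255, 255, 255]
plate tri (array([0.55013093, 0.36794751, 0.08909111]), [np.float64(0.00025715156259148165), np.float64(0.00025715156259181776)])
```

View pics/c5.png

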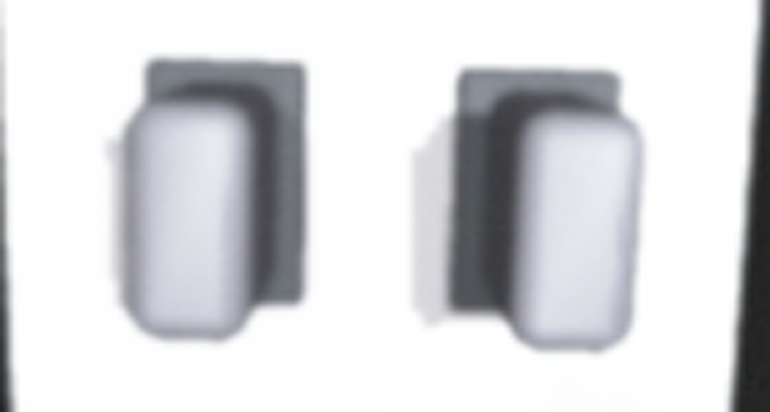

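Run:
```python
from h import *
import pickle
f4=pickle.load(open('w4.pkl','rb'));f5=pickle.load(open('w5.pkl','rb'))
a=lambda x,y:(245+x/5.5-.4,95+y/5.5-.4); b=lambda x,y:(331+(x-385)/5.5-.4,95+y/5.5-.4)
def yw(f,p,q,z):
    P,Q=onz(f,*p,z),onz(f,*q,z);return P[:2].round(4).tolist(),Q[:2].round(4).tolist(),round(float(np.degrees(np.arctan2(*(P-Q)[[1,0]]))),2)
print('collar w4 right',yw(f4,a(306,80),a(302,295),.09),'w5 left',yw(f5,b(460,85),b(451,300),.09))
print('handle w4 L',yw(f4,a(132,130),a(127,310),.138),' R',yw(f4,a(256,130),a(250,310),.138))
print('handle w5 L',yw(f5,b(522,140),b(511,330),.138),' R',yw(f5,b(644,140),b(633,330),.138))
c4=a(190,220);c5=b(577,231)
print('top centre tri',tri([ray(f4,*c4),ray(f5,*c5)]),onz(f4,*c4,.14),onz(f5,*c5,.14))
# collar corner tri top-right & top-left
for p,q in(((306,62),(620,75)),):print('collar TR',tri([ray(f4,*a(*p)),ray(f5,*b(*q))]))
print('collar TL',onz(f4,*a(147,60),.09),onz(f5,*b(460,70),.09),'BL w5',onz(f5,*b(450,312),.09),'BR w4',onz(f4,*a(302,304),.09),'TR',onz(f4,*a(306,62),.09))
s=state();print(s["ee_pos"])
plan([.5486,.3665,.17],0.0)
```

```text
collar w4 right ([0.5631, 0.3555], [0.5321, 0.3565], -1.81) w5 left ([0.5637, 0.3789], [0.5327, 0.3796], -1.42)
handle w4 L ([0.5595, 0.3741], [0.5378, 0.3755], -3.76)  R ([0.5595, 0.3592], [0.5377, 0.3604], -3.07)
handle w5 L ([0.5597, 0.3748], [0.5367, 0.3755], -1.82)  R ([0.5597, 0.3601], [0.5367, 0.3604], -0.83)
top centre tri (array([0.54859404, 0.36759594, 0.13645914]), [np.float64(1.821472875346872e-05), np.float64(1.8214728753306218e-05)]) [0.54899064 0.36720386 0.14      ] [0.54905045 0.3680695  0.14      ]
collar TR (array([0.56528362, 0.35562127, 0.08778845]), [np.float64(0.0002477143161738028), np.float64(0.00024771431617371986)])
collar TL [0.5659514 0.3782738 0.09     ] [0.56576151 0.3789009  0.09      ] BL w5 [0.5309411  0.37974913 0.09      ] BR w4 [0.53077067 0.35652869 0.09      ] TR [0.56561596 0.35550081 0.09      ]
[0.50119277 0.39817271 0.23140448]
[[0.0238, 0.0158, 0.0307, -0.0152], [0.0237, 0.0158, 0.0307, -0.0152]]
```

Gauge from two views: handle top centre (0.5488, 0.3676, 0.1365), expected z 0.140. The collar centre is (0.5484, 0.3676), measured 35×23 mm against 36×24 given. Yaw is about −1.7°. I'll align over it and descend.

Request:
play_rows([
  [[0.0235,0.015,0.012,0.14],[0.0235,0.015,0.012,0.14],[0,0,0.03,0],[0,0,0.03,0],[0,0,0.02,0]],
])

```text
time: 4.95
ee_pos: [0.5485, 0.3655, 0.1242]
eef_rot: [3.138, 0.002, -0.035]
contact_force: [0.2, -0.4, -0.6]
gripper_width: 0.999
```

Request:
play_rows([
  [[0,0,0,0],[0,0,0,0]],
])

```text
time: 5.15
ee_pos: [0.5481, 0.3679, 0.1276]
eef_rot: [3.14, 0.0, -0.033]
contact_force: [0.1, -0.4, 0.8]
gripper_width: 0.997
```

Run:
```python
from h import *
s=state();print(s["time"],s["ee_pos"],s["eef_rot"],s["contact_force"])
plan([.5485,.3675,.100],-0.03)
f=grab_frame("wrist");cv2.imwrite("pics/w6.png",f["color"])
```

```text
5.15 [0.54805815 0.3679016  0.12757797] [ 3.14041886e+00  3.26981110e-04 -3.26673329e-02] [ 0.149402   -0.3665      0.84260454]
[[0.0005, 0.0004, 0.0276, -0.0255]]
```

View pics/w6.png

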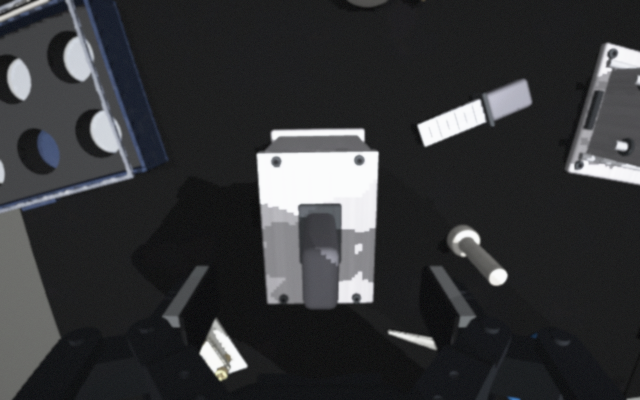

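The handle sits centred between the fingers at (320,270). I'll descend and grip.

Request:
play_rows([
  [[0.0003,0.0003,0.015,0],[0.0003,0,0.012,0],[0,0,0,0],[0,0,0,0]],
])

```text
time: 5.6
ee_pos: [0.5469, 0.3696, 0.1003]
eef_rot: [3.141, 0.001, -0.029]
contact_force: [-0.3, 0.3, 0.4]
gripper_width: 1.0
```

Request:
play_rows([
  [[0,0,0,0],[0,0,0,0],[0,0,0,0],[0,0,0,0],[0,0,0,0]],
], fingers=0, newtons=60)

```text
time: 6.1
ee_pos: [0.5473, 0.3698, 0.1012]
eef_rot: [-3.141, -0.0, -0.03]
contact_force: [-0.5, 0.5, -0.9]
gripper_width: 0.179
```

Request:
play_rows([
  [[0,0,0,0],[0,0,0,0],[0,0,0,0],[0,0,0,0],[0,0,0,0]],
])

```text
time: 6.6
ee_pos: [0.5473, 0.3698, 0.1011]
eef_rot: [-3.141, -0.0, -0.03]
contact_force: [-0.3, -0.5, 3.5]
gripper_width: 0.185
```

Run:
```python
from h import *
s=state();print(s["time"],s["ee_pos"],s["eef_rot"],s["contact_force"],s["ft_torque"],s["gripper_width"])
f=grab_frame("wrist");cv2.imwrite("pics/w7.png",f["color"])
```

```text
6.6 [0.54728643 0.36980166 0.10107657] [-3.14133895e+00 -2.98908693e-04 -2.97158870e-02] [-0.30086747 -0.53414355  3.51677783] [-0.06457938  0.13897655  0.00795627] 0.1850242928310304
```

View pics/w7.png

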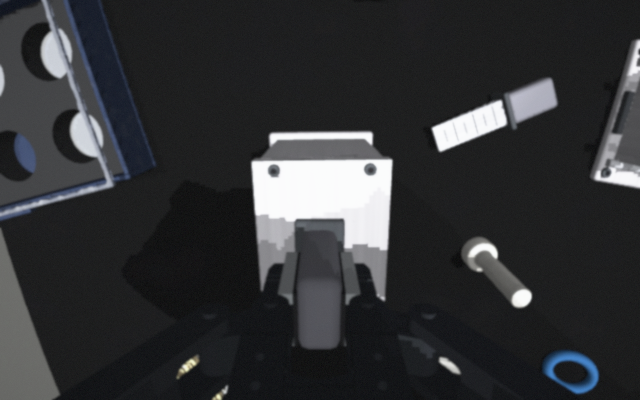

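It's gripped: opening 0.185, about 16 mm. I'll lift straight up.

Request:
play_rows([
  [[0,0,-0.01,0],[0,0,-0.02,0],[0,0,-0.02,0],[0,0,-0.02,0],[0,0,-0.02,0]],
])

```text
time: 7.15
ee_pos: [0.5468, 0.3697, 0.1917]
eef_rot: [3.141, 0.001, -0.029]
contact_force: [0.3, -0.9, -1.2]
gripper_width: 0.181
```

Request:
play_rows([
  [[0,0,-0.02,0],[0,0,-0.01,0],[0,0,0,0],[0,0,0,0],[0,0,0,0]],
])

```text
time: 7.65
ee_pos: [0.5467, 0.3693, 0.2193]
eef_rot: [3.14, 0.002, -0.03]
contact_force: [-0.1, 0.4, -1.7]
gripper_width: 0.184
```

Run:
```python
from h import *
import pickle
s=state();print(s["time"],s["ee_pos"],s["eef_rot"],s["contact_force"],s["ft_torque"],s["gripper_width"])
for n in("wrist","scene"):
    f=grab_frame(n);cv2.imwrite(f"pics/{n}8.png",f["color"]);pickle.dump(f,open(n+"8.pkl","wb"))
    if n=="scene": cv2.imwrite("pics/c8.png",cv2.resize(f["color"][20:240,200:400],None,fx=2.7,fy=2.7,interpolation=2))
```

```text
7.65 [0.54673127 0.369256   0.21928753] [ 3.14016572e+00  1.84098663e-03 -2.95413262e-02] [-0.05078034  0.43825176 -1.70515704] [-0.01084915  0.01196553  0.02722218] 0.18383752594647992
```

View pics/wrist8.png

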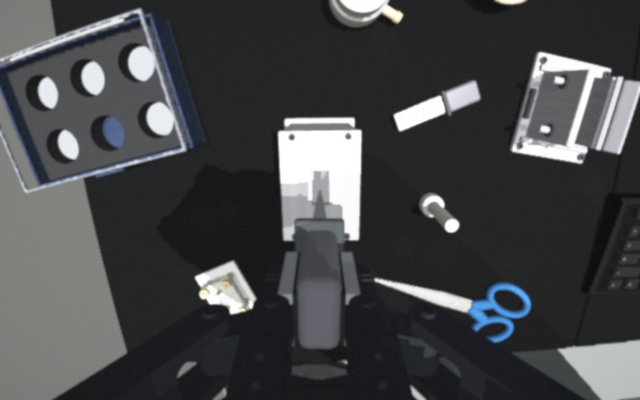

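View pics/c8.png

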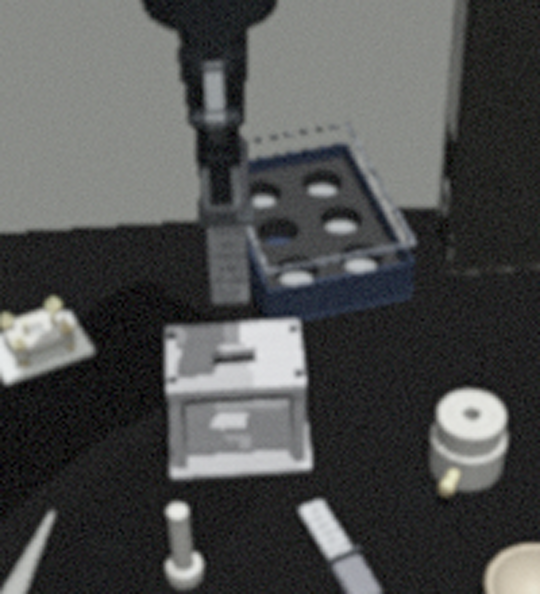

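The gauge hangs upright and clear of the rack, with its tip at about 0.133 m and the wrist force reading about 1.7 N down. On to the holder.

Run:
```python
from h import *
plan([.602,.1215,.205],-.169,vmax=.032)
```

```text
[[0.0078, 0.0308, 0.0018, 0.1665], [0.0083, 0.0306, 0.0018, 0.1665], [0.0089, 0.0305, 0.0018, 0.1665], [0.0094, 0.0303, 0.0018, 0.1665], [0.0099, 0.0301, 0.0018, 0.1665]]
[[0.0105, 0.03, 0.0018, 0.1665], [0.011, 0.0298, 0.0018, 0.1665], [0.0115, 0.0296, 0.0018, 0.1665]]
```

Request:
play_rows([
  [[0.008,0.031,0.002,0.167],[0.008,0.031,0.002,0.167],[0.009,0.03,0.002,0.167],[0.0095,0.03,0.002,0.167],[0.01,0.03,0.002,0.167]],
])

```text
time: 8.25
ee_pos: [0.5817, 0.2138, 0.2101]
eef_rot: [3.141, 0.001, -0.118]
contact_force: [0.5, -0.5, -2.6]
gripper_width: 0.18
```

Request:
play_rows([
  [[0.0105,0.03,0.002,0.167],[0.011,0.03,0.002,0.167],[0.0115,0.0295,0,0.167],[0,0,0,0],[0,0,0,0]],
])

```text
time: 8.75
ee_pos: [0.6025, 0.1209, 0.2062]
eef_rot: [3.141, 0.001, -0.172]
contact_force: [-0.9, 0.9, -1.5]
gripper_width: 0.183
```

Request:
play_rows([
  [[0,0,0,0],[0,0,0,0]],
])

```text
time: 8.95
ee_pos: [0.602, 0.1237, 0.2068]
eef_rot: [-3.141, 0.0, -0.167]
contact_force: [-0.8, 0.1, -1.4]
gripper_width: 0.183
```

Run:
```python
from h import *
import pickle
s=state();print(s["time"],s["ee_pos"],s["eef_rot"],s["contact_force"],s["ft_torque"],s["gripper_width"])
for n in("wrist","top","scene"):
    f=grab_frame(n);cv2.imwrite(f"pics/{n}9.png",f["color"]);pickle.dump(f,open(n+"9.pkl","wb"))
    if n=="scene": cv2.imwrite("pics/c9.png",cv2.resize(f["color"][150:330,250:420],None,fx=3.3,fy=3.3,interpolation=2))
    if n=="top": cv2.imwrite("pics/t9.png",cv2.resize(f["color"][150:270,320:440],None,fx=4,fy=4,interpolation=2))
plan([.602,.1215,.205],-.169)
```

```text
8.95 [0.60204262 0.12366888 0.20676912] [-3.14092914e+00  3.86512789e-04 -1.67076957e-01] [-0.81207614  0.08015911 -1.37176127] [0.04358674 0.00280189 0.00653598] 0.18314161638319076
[[-0.0, 0.0016, 0.0019, 0.0104]]
```

View pics/wrist9.png

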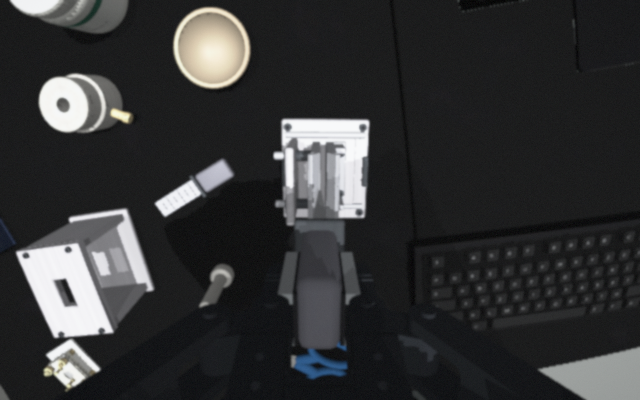

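View pics/c9.png

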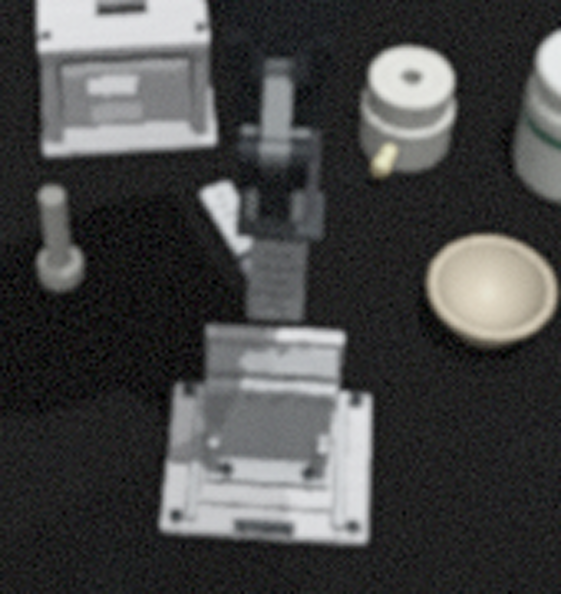

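Run:
```python
from h import *
import pickle
f=pickle.load(open("wrist9.pkl","rb"))
cv2.imwrite("pics/cw9.png",cv2.resize(f["color"][110:260,265:385],None,fx=4,fy=4,interpolation=2))
g=f["color"].mean(2).astype(int)
for r in (160,175,190,205):print(r,list(enumerate(g[r,300:345].tolist(),300)))
s=state();p=s["ee_pos"];R=Ro.from_euler('xyz',s["eef_rot"]).as_matrix()
print('tool plane points z=.077: ',[proj(f,np.r_[(p+R@np.array([dx,0,0]))[:2],.077]).round(1).tolist() for dx in(0,.02,.03,.05)])
```

```text
160 [(300, 86), (301, 79), (302, 73), (303, 71), (304, 73), (305, 77), (306, 86), (307, 124), (308, 170), (309, 199), (310, 219), (311, 223), (312, 208), (313, 189), (314, 186), (315, 186), (316, 187), (317, 186), (318, 182), (319, 171), (320, 145), (321, 130), (322, 131), (323, 131), (324, 122), (325, 106), (326, 115), (327, 148), (328, 162), (329, 161), (330, 163), (331, 161), (332, 162), (333, 161), (334, 166), (335, 186), (336, 215), (337, 222), (338, 220), (339, 223), (340, 230), (341, 234), (342, 234), (343, 236), (344, 236)]
175 [(300, 133), (301, 134), (302, 134), (303, 145), (304, 159), (305, 168), (306, 169), (307, 177), (308, 195), (309, 209), (310, 219), (311, 222), (312, 206), (313, 188), (314, 185), (315, 186), (316, 186), (317, 186), (318, 188), (319, 184), (320, 163), (321, 140), (322, 132), (323, 130), (324, 121), (325, 100), (326, 102), (327, 134), (328, 154), (329, 161), (330, 161), (331, 160), (332, 159), (333, 162), (334, 175), (335, 201), (336, 217), (337, 218), (338, 210), (339, 209), (340, 222), (341, 231), (342, 232), (343, 229), (344, 225)]
190 [(300, 133), 
[... 455 characters left out ...]
 (339, 160), (340, 146), (341, 157), (342, 181), (343, 199), (344, 212)]
205 [(300, 50), (301, 51), (302, 49), (303, 50), (304, 50), (305, 50), (306, 52), (307, 70), (308, 95), (309, 109), (310, 114), (311, 127), (312, 147), (313, 160), (314, 152), (315, 124), (316, 95), (317, 83), (318, 82), (319, 83), (320, 87), (321, 90), (322, 91), (323, 96), (324, 103), (325, 106), (326, 120), (327, 129), (328, 131), (329, 134), (330, 137), (331, 138), (332, 138), (333, 143), (334, 163), (335, 192), (336, 203), (337, 194), (338, 177), (339, 166), (340, 172), (341, 180), (342, 183), (343, 194), (344, 214)]
tool plane points z=.077:  [[[319.9, 190.4]], [[320.0, 165.9]], [[320.0, 153.4]], [[320.0, 127.4]]]
```

View pics/cw9.png

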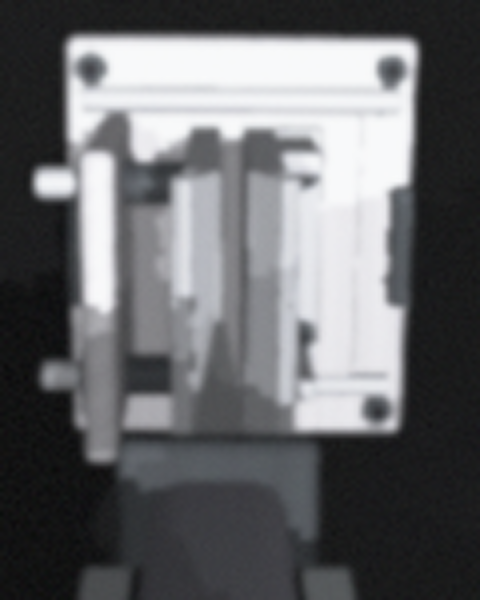

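The gap's centre is at column 323.5 and the tool plane at column 320. I need about +2.8 mm in tool y; the yaw already matches. I'll correct that and descend in stages, watching the force.

Request:
play_rows([
  [[0.0005,0.0028,0,0.02],[0,0,0.01,0],[0,0,0.01,0],[0,0,0,0],[0,0,0,0]],
])

```text
time: 9.6
ee_pos: [0.6021, 0.1191, 0.1861]
eef_rot: [3.141, 0.001, -0.172]
contact_force: [0.2, 0.5, -2.8]
gripper_width: 0.181
```

Run:
```python
from h import *
import pickle
s=state();print(s["time"],s["ee_pos"],s["eef_rot"],s["contact_force"],s["ft_torque"])
f=grab_frame("wrist");cv2.imwrite("pics/w10.png",cv2.resize(f["color"][110:360,240:400],None,fx=2.4,fy=2.4,interpolation=2))
f=grab_frame("scene");cv2.imwrite("pics/s10.png",cv2.resize(f["color"][190:330,270:400],None,fx=4,fy=4,interpolation=2))
```

```text
9.6 [0.60213255 0.11906764 0.18609536] [ 3.14125789e+00  1.33066597e-03 -1.71550957e-01] [ 0.18901995  0.45533558 -2.79013203] [0.06442604 0.01593261 0.06734283]
```

View pics/w10.png

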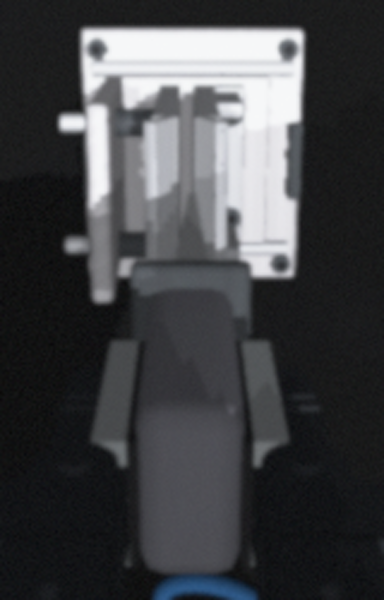

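View pics/s10.png

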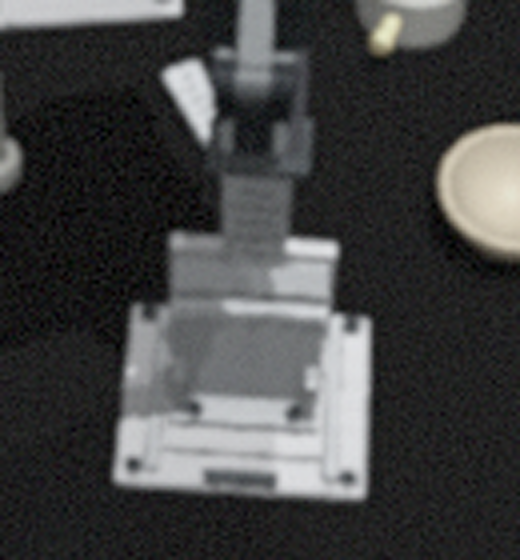

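The gauge is over the gap: gap column about 318 against tool column 320. Continuing down.

Request:
play_rows([
  [[0,-0.001,0.01,0],[0,0,0.01,0],[0,0,0.01,0],[0,0,0,0],[0,0,0,0]],
])

```text
time: 10.2
ee_pos: [0.6024, 0.1201, 0.1563]
eef_rot: [3.141, 0.001, -0.172]
contact_force: [0.5, 0.2, -1.2]
gripper_width: 0.177
```

Run:
```python
from h import *
s=state();print(s["time"],s["ee_pos"],s["eef_rot"],s["contact_force"],s["ft_torque"])
f=grab_frame("wrist");a=cv2.resize(f["color"][110:310,240:400],None,fx=2.5,fy=2.5,interpolation=2)
f=grab_frame("scene");b=cv2.resize(f["color"][190:315,280:380],(400,500),interpolation=2)
cv2.imwrite("pics/s11.png",np.hstack([a,b]))
```

```text
10.2 [0.60243484 0.12007393 0.15632051] [ 3.14134300e+00  9.67565079e-04 -1.71523911e-01] [ 0.54663873  0.16275592 -1.22491445] [ 0.02191801 -0.00463828 -0.04841304]
```

View pics/s11.png

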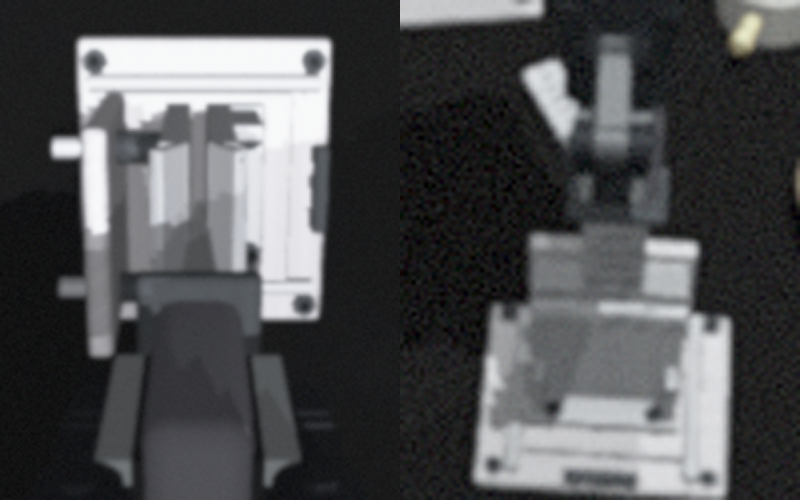

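Request:
play_rows([
  [[0,0,0.006,0],[0,0,0.006,0],[0,0,0,0],[0,0,0,0]],
])

```text
time: 10.7
ee_pos: [0.6025, 0.1201, 0.1445]
eef_rot: [3.141, 0.001, -0.172]
contact_force: [0.9, 0.9, -2.1]
gripper_width: 0.177
```

Request:
play_rows([
  [[0,0,0.004,0],[0,0,0,0],[0,0,0,0]],
])

```text
time: 11.0
ee_pos: [0.6026, 0.1201, 0.1407]
eef_rot: [3.142, 0.0, -0.172]
contact_force: [-0.2, 0.6, -1.9]
gripper_width: 0.18
```

Request:
play_rows([
  [[0,0,0.004,0],[0,0,0,0],[0,0,0,0]],
])

```text
time: 11.3
ee_pos: [0.6026, 0.1202, 0.1367]
eef_rot: [-3.142, 0.0, -0.172]
contact_force: [-0.3, 0.3, -1.5]
gripper_width: 0.179
```

Request:
play_rows([
  [[0,0,0.004,0],[0,0,0,0],[0,0,0,0]],
])

```text
time: 11.6
ee_pos: [0.6026, 0.1201, 0.1326]
eef_rot: [-3.142, 0.0, -0.172]
contact_force: [0.0, 0.2, -2.7]
gripper_width: 0.188
```

Run:
```python
from h import *
s=state();print(s["time"],s["ee_pos"],s["eef_rot"],s["contact_force"],s["ft_torque"])
f=grab_frame("wrist");a=cv2.resize(f["color"][110:310,240:400],None,fx=2.5,fy=2.5,interpolation=2)
f=grab_frame("scene");b=cv2.resize(f["color"][190:315,280:380],(400,500),interpolation=2)
cv2.imwrite("pics/s12.png",np.hstack([a,b]))
```

```text
11.6 [0.60262592 0.12014507 0.13261618] [-3.14157613e+00  2.67475003e-04 -1.71555008e-01] [ 0.04436569  0.16938562 -2.66512031] [ 0.04039908 -0.1124511   0.01279805]
```

View pics/s12.png

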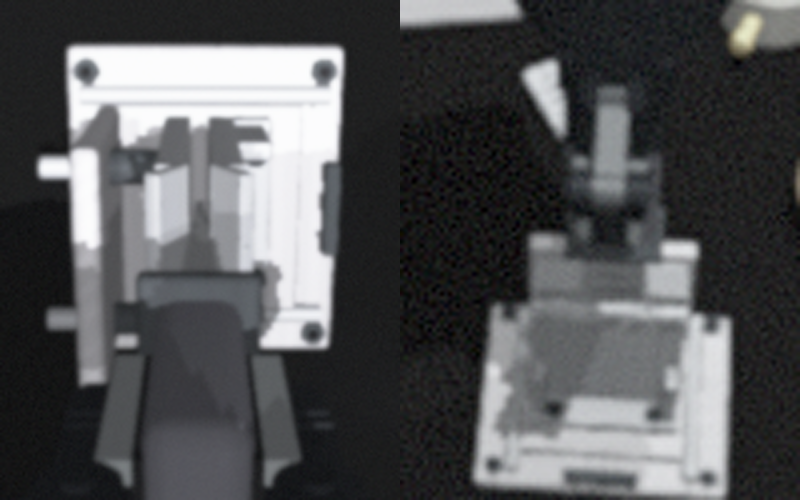

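Estimated tip z is 0.047, so first contact should be about now. Small steps from here.

Request:
play_rows([
  [[0,0,0.003,0],[0,0,0,0],[0,0,0,0]],
])

```text
time: 12.0
ee_pos: [0.6028, 0.1202, 0.1297]
eef_rot: [-3.141, -0.0, -0.172]
contact_force: [1.3, 0.7, -2.7]
gripper_width: 0.18
```

Request:
play_rows([
  [[0,0,0.003,0],[0,0,0,0],[0,0,0,0]],
])

```text
time: 12.3
ee_pos: [0.6028, 0.1201, 0.1267]
eef_rot: [-3.141, -0.0, -0.172]
contact_force: [0.2, 1.0, -2.8]
gripper_width: 0.181
```

Request:
play_rows([
  [[0,0,0.003,0],[0,0,0,0],[0,0,0,0]],
])

```text
time: 12.6
ee_pos: [0.6028, 0.1201, 0.1238]
eef_rot: [-3.141, -0.0, -0.172]
contact_force: [1.4, -0.7, -1.6]
gripper_width: 0.177
```

Run:
```python
from h import *
import pickle
F=[]
for i in range(4):
    s=state();F.append(s["contact_force"]);f=grab_frame("wrist")
print(s["time"],s["ee_pos"],np.mean(F,0))
pickle.dump(f,open("w13.pkl","wb"))
a=cv2.resize(f["color"][110:260,250:370],(600,600),interpolation=2)
cv2.imwrite("pics/s13.png",a)
for r in (180,190,200):print(r,list(enumerate(f["color"][r,308:340].mean(1).astype(int).tolist(),308)))
```

```text
12.75 [0.60278211 0.12007993 0.12376812] [ 1.65414359  0.11070374 -1.72794311]
180 [(308, 116), (309, 121), (310, 131), (311, 144), (312, 162), (313, 164), (314, 138), (315, 123), (316, 129), (317, 139), (318, 143), (319, 143), (320, 143), (321, 142), (322, 133), (323, 113), (324, 115), (325, 141), (326, 156), (327, 145), (328, 129), (329, 120), (330, 112), (331, 111), (332, 116), (333, 126), (334, 147), (335, 171), (336, 193), (337, 210), (338, 221), (339, 225)]
190 [(308, 201), (309, 202), (310, 200), (311, 200), (312, 202), (313, 194), (314, 162), (315, 131), (316, 130), (317, 134), (318, 127), (319, 118), (320, 120), (321, 125), (322, 125), (323, 113), (324, 121), (325, 154), (326, 172), (327, 174), (328, 175), (329, 174), (330, 175), (331, 174), (332, 175), (333, 174), (334, 174), (335, 172), (336, 174), (337, 203), (338, 230), (339, 236)]
200 [(308, 203), (309, 202), (310, 201), (311, 201), (312, 202), (313, 195), (314, 165), (315, 125), (316, 107), (317, 102), (318, 102), (319, 94), (320, 91), (321, 88), (322, 87), (323, 87), (324, 105), (325, 136), (326, 151), (327, 153), (328, 151), (329, 152), (330, 151), (331, 150), (332, 150), (333, 150), (334, 150), (335, 154), (336, 164), (337, 186), (338, 209), (339, 215)]
```

View pics/s13.png

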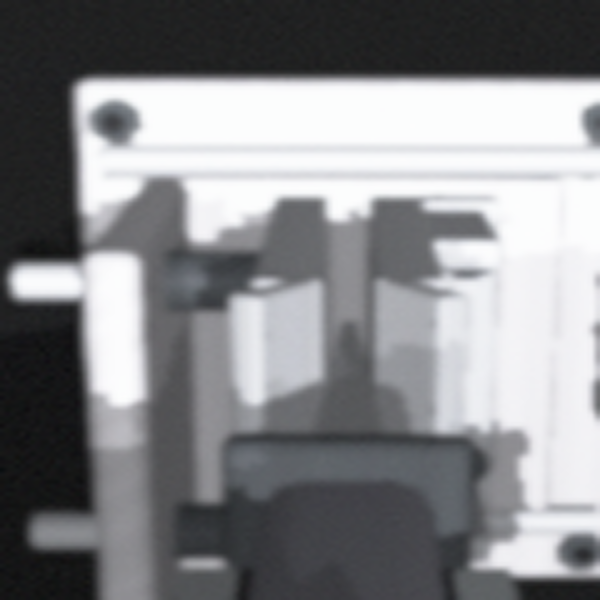

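```bash
cat > gap.py <<'E'
from h import *
import sys
def gap(f,r,thrL=.5):
    L=onz(f,r[0],r[2],.077);R=onz(f,r[1],r[2],.077);d=(L-R)[:2]
    return np.linalg.norm(d),L[:2].round(4),R[:2].round(4)
E
python3 - <<'E'
from gap import *
import pickle
f=pickle.load(open("w13.pkl","rb"))
print(gap(f,(314.1,324.7,190)),gap(f,(314.2,324.7,200)))
f=pickle.load(open("wrist9.pkl","rb"));print('before',gap(f,(319.8,326.6,160)),gap(f,(320.4,326.9,175)))
f=pickle.load(open("w3.pkl","rb"));print(gap(f,(350,356.2,130)))
E
```

```text
(np.float64(0.005929645908203826), array([0.6269, 0.1189]), array([0.6259, 0.113 ])) (np.float64(0.005926303900059596), array([0.6211, 0.1198]), array([0.6201, 0.114 ]))
before (np.float64(0.005332999506456469), array([0.6267, 0.119 ]), array([0.6258, 0.1138])) (np.float64(0.00516219762622999), array([0.6147, 0.1206]), array([0.6139, 0.1155]))
(np.float64(0.00468121591252949), array([0.628 , 0.1183]), array([0.6281, 0.1136]))
```

Measured gap is now 5.9 mm. The estimated blade thickness at the edge is also 5.9 mm, against 4.7 to 5.3 mm for the gap at rest. The force hardly shows yet, so I'll go a little deeper.

Request:
play_rows([
  [[0,0,0.003,0],[0,0,0,0],[0,0,0,0]],
])

```text
time: 13.1
ee_pos: [0.6028, 0.1202, 0.1208]
eef_rot: [-3.141, -0.0, -0.172]
contact_force: [2.6, 0.1, 1.1]
gripper_width: 0.18
```

Request:
play_rows([
  [[0,0,0.003,0]],
])

```text
time: 13.2
ee_pos: [0.6029, 0.1203, 0.1184]
eef_rot: [-3.141, -0.001, -0.172]
contact_force: [-0.0, -0.5, 3.8]
gripper_width: 0.178
```

Run:
```python
from h import *
import pickle
F=[]
for i in range(6):
    s=state();F.append(s["contact_force"]);f=grab_frame("wrist")
print(s["time"],s["ee_pos"],s["eef_rot"],np.mean(F,0),np.array(F)[:,2].round(1))
pickle.dump(f,open("w14.pkl","wb"))
cv2.imwrite("pics/s14.png",cv2.resize(f["color"][110:260,250:370],(600,600),interpolation=2))
for r in (190,200):print(r,list(enumerate(f["color"][r,308:340].mean(1).astype(int).tolist(),308)))
f=grab_frame("scene");pickle.dump(f,open("s14.pkl","wb"));cv2.imwrite("pics/s14b.png",cv2.resize(f["color"][190:315,280:380],(480,600),interpolation=2))
```

```text
13.45 [0.60275327 0.12013442 0.11777174] [-3.14148694e+00 -8.10721932e-05 -1.71604694e-01] [ 0.93953924 -0.13955455  1.91861926] [3.8 3.9 0.4 0.9 0.8 1.7]
190 [(308, 202), (309, 202), (310, 200), (311, 200), (312, 197), (313, 179), (314, 148), (315, 133), (316, 137), (317, 136), (318, 127), (319, 120), (320, 121), (321, 127), (322, 131), (323, 124), (324, 111), (325, 127), (326, 159), (327, 174), (328, 176), (329, 176), (330, 176), (331, 176), (332, 175), (333, 176), (334, 176), (335, 174), (336, 177), (337, 182), (338, 205), (339, 229)]
200 [(308, 202), (309, 201), (310, 198), (311, 200), (312, 190), (313, 164), (314, 132), (315, 117), (316, 112), (317, 101), (318, 96), (319, 88), (320, 88), (321, 88), (322, 94), (323, 98), (324, 96), (325, 112), (326, 139), (327, 153), (328, 154), (329, 153), (330, 154), (331, 152), (332, 153), (333, 154), (334, 156), (335, 158), (336, 161), (337, 171), (338, 193), (339, 216)]
```

View pics/s14.png

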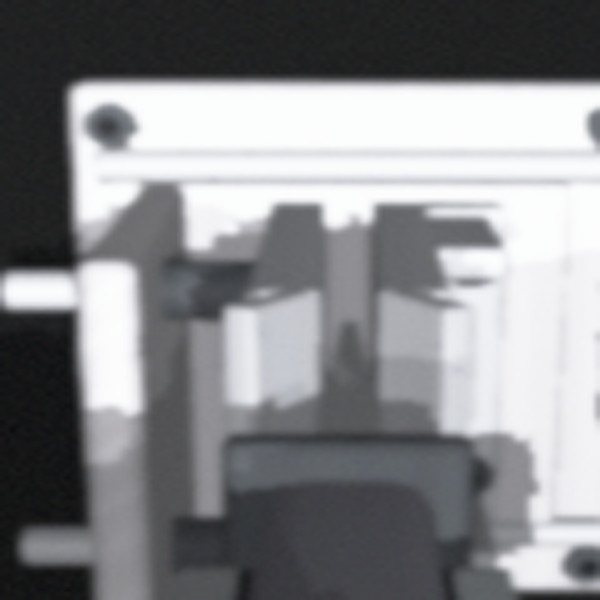

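View pics/s14b.png

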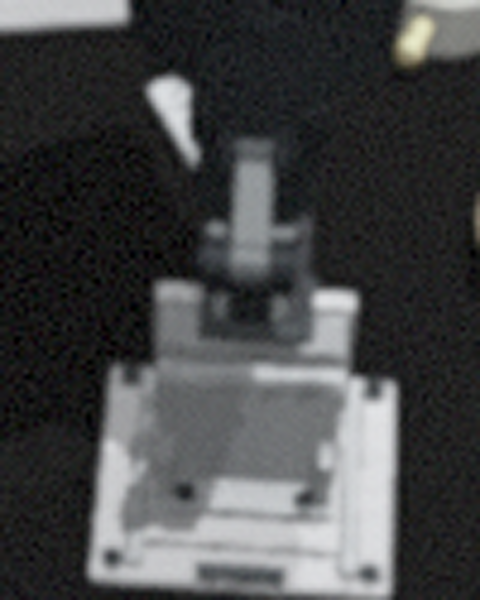

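Run:
```python
from gap import *
import pickle
f=pickle.load(open("w14.pkl","rb"))
print(gap(f,(313.6,325.7,190)),gap(f,(313.0,325.6,200)))
```

```text
(np.float64(0.006555189265763675), array([0.6285, 0.1188]), array([0.6274, 0.1124])) (np.float64(0.0068871896841184565), array([0.623 , 0.1201]), array([0.6218, 0.1133]))
```

Request:
play_rows([
  [[0,0,0.003,0]],
])

```text
time: 13.65
ee_pos: [0.6029, 0.1203, 0.1154]
eef_rot: [-3.141, -0.001, -0.172]
contact_force: [0.6, 0.4, 5.0]
gripper_width: 0.181
```

Request:
play_rows([
  [[0,0,0,0],[0,0,0,0],[0,0,0,0],[0,0,0,0],[0,0,0,0]],
])

```text
time: 14.15
ee_pos: [0.6027, 0.1201, 0.1148]
eef_rot: [-3.142, -0.0, -0.172]
contact_force: [1.8, -1.1, 1.7]
gripper_width: 0.178
```

Run:
```python
from gap import *
import pickle
F=[]
for i in range(6):
    s=state();F.append(s["contact_force"]);f=grab_frame("wrist")
print(s["time"],s["ee_pos"],s["eef_rot"],np.mean(F,0),s["gripper_width"])
cv2.imwrite("pics/w15.png",f["color"])
for r in (190,200):print(r,list(enumerate(f["color"][r,308:332].mean(1).astype(int).tolist(),308)))
pickle.dump(f,open("w15.pkl","wb"))
f=grab_frame("top");cv2.imwrite("pics/t15.png",f["color"])
f=grab_frame("scene");cv2.imwrite("pics/s15.png",f["color"])
```

```text
14.4 [0.60271762 0.12008025 0.11476752] [-3.14158423e+00 -7.74777940e-06 -1.71654258e-01] [1.90658133 0.04106345 1.08632359] 0.17874481624966296
190 [(308, 205), (309, 202), (310, 203), (311, 205), (312, 195), (313, 163), (314, 133), (315, 138), (316, 144), (317, 140), (318, 127), (319, 121), (320, 120), (321, 128), (322, 137), (323, 131), (324, 113), (325, 119), (326, 154), (327, 175), (328, 178), (329, 178), (330, 177), (331, 179)]
200 [(308, 204), (309, 203), (310, 203), (311, 205), (312, 196), (313, 161), (314, 127), (315, 121), (316, 113), (317, 97), (318, 92), (319, 89), (320, 90), (321, 92), (322, 100), (323, 106), (324, 100), (325, 111), (326, 140), (327, 159), (328, 162), (329, 164), (330, 168), (331, 171)]
```

View pics/w15.png

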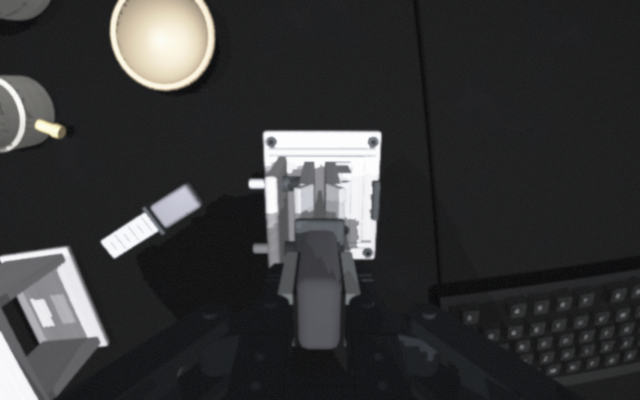

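View pics/s15.png

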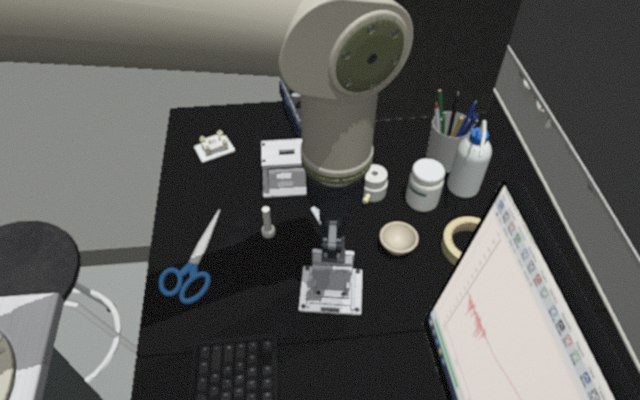

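Run:
```python
from cell import hand_in
print(hand_in())
```

```text
the job is handed in; nothing more can be done
None
```

I took the larger gauge out of its rack by the grey handle and slid the blade upright into the gap between the two plates. I handed in at about 14.4 s with the gauge still gripped and held still at that depth.

**Depth:** from the grip height, the tip is about 48 mm below the plates' upper edges, so the blade is about 6.8 mm thick there. The last gap I worked out from the wrist camera, 3 mm higher up, was 6.6 to 6.9 mm. I did not work it out again at the final depth.

**Plate push-back:** the gap at rest measured 4.7 mm from two views, or 5.2 to 5.3 mm from a third. That puts the spring plate about 1.5 to 2 mm back, inside the 0.3 to 3.5 mm that counts as snug.

**Force:** pushing down took about 6 to 7 N on the last steps, which fits 1 to 2 mm of push-back. At rest, about 3 N of drag remained. Single force readings scatter by about 1 N, and the drag only became clear over the last 9 mm or so of travel.

**Disagreements:**
- **Rest gap:** the views differ by about 0.5 mm.
- **Gauge position:** the arm's grasp position was about 2 mm off in y from where the wrist camera placed the gauge. I corrected the approach to the gap from a later close view.

**Nearby parts:** the plunger, mortar and smaller gauge looked unmoved in the last pictures. The die was partly hidden by the arm, but I saw no sign that it had moved.

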